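# Screw the oil filler cap back on the gearbox

### The job

The gearbox has been topped up with oil: put its filler cap, the larger of the two winged screw caps, back on the open filler neck. Set it squarely on the neck, turn it back (anticlockwise seen from above) until you feel the thread drop into place, then screw it clockwise until it is fully home, and let go. Do not push the other things on the bench about.

Things in the scene. Friction and masses are not known exactly. Their poses are not given: they have to be found in the camera images.
- cap_center (a point): Filler cap: black plastic round screw cap, 67 mm across, skirt and roof 30 mm high, a wing bar on top to grip it by; 56 mm over all, about 140 g, upright on the bench, open side down. The point is on its axis half-way up, 28 mm above its underside; z up, x along the bar. Four lugs inside the skirt, 90 degrees apart, unseen.
- cap_bar (a point): The middle of the filler cap's straight wing bar, 15 mm above the cap's centre point. The bar is 46 mm long (along x), 14 mm wide (along y) and 26 mm high (13 mm above and below this point); it stands on the cap's flat round roof.
- cap: The filler cap's underside centre. Set on the neck it first rides on top of the threads, underside about 14 mm (up to 17) above the neck's foot; screwing clockwise there only jams. Turned anticlockwise, at most about 90 degrees, under light downward pressure, it drops 8 mm to about 6 mm (rarely it drops as soon as it is set down). Turning farther back then meets a stop.
- neck (a point): Foot of the oil filler neck, on its axis, on the gearbox's flat top 105 mm above the bench; z up, x towards the motor. With the thread dropped in, screwing clockwise 60 to 75 degrees draws the cap down about 4 mm more, to a hard stop: fully home, cap's underside 2.3 mm (its centre point 30.3 mm) above this point. Little torque is needed before a stop is met.
- neck_tip (a point): Tip of the open filler neck, 26 mm above its foot: a steel four-start threaded stub, 53 mm across the thread, with a conical tip that centres the cap if set within about 3 mm. It stands on a green gearbox (165 x 135 mm, bolted down; grey motor on its +x side, lower than the neck). The angle of the thread starts is unknown, different each time, not tied to x.
- small_cap_center (a point): A smaller black winged cap that does not belong to this neck: 44 mm across, 40 mm high over the bar. To be left. Point at its centre, half-way up.
- bearing_center (a point): A steel ring, a bearing, 62 mm across and 18 mm high, lying flat. To be left. Point at its centre.
- coupling_center (a point): A dark steel stepped shaft coupling, 60 mm across, 42 mm high. To be left. Point at its centre.
- oil_can_center (a point): A steel oil can with handle and thin spout, 72 mm across, 170 mm high at the spout's tip. To be left. Point on its axis 50 mm up.
- tin_center (a point): A plain steel tin, 86 mm across, 110 mm high. To be left. Point at its centre.
- screwdriver_grip (a point): A screwdriver lying flat beyond the caps. To be left. Point in the middle of its handle.
- wrench_grip (a point): A steel wrench lying flat at the robot's right. To be left. Point on its shank.
Things that resemble listed ones, but are neither listed nor needed, are in the scene too. Leave any orange or red look-alike of the cap alone.

How it is judged (in metres and radians):
On the way:
1. the cap's thread has dropped into place on the neck (centre less than 36 mm above the neck's foot, upright, on the axis) (horizontal distance between cap_center and neck below 0.004 m and angle between cap_center's own z axis and vertical below 0.08 rad and z of cap_center in the frame of neck between 0.025 and 0.036 m), for 0.1 s.
At the end, for the whole second after the job is handed in: The cap is upright on the neck's axis (within 4 mm) and screwed fully home: its centre point is less than 31.8 mm above the neck's foot (1.5 mm short of home at most), at rest and released (horizontal distance between cap_center and neck below 0.004 m and angle between cap_center's own z axis and vertical below 0.08 rad and z of cap_center in the frame of neck between 0.025 and 0.0318 m and linear speed of cap below 0.01 m/s); the robot touches nothing.
It fails at once if another thing on the bench is pushed more than 25 mm (distance of any of small_cap_center, bearing_center, coupling_center, oil_can_center, tin_center, screwdriver_grip, wrench_grip from where it was at the start of the episode above 0.025 m).
It also fails if it takes over 48 s, if anything falls off the work surface, if the arm or the gripper's body presses on something with over 40 N, if the wrist force passes 120 N, or if a joint passes its speed limit or range.

### The arm

A 6-joint arm with a two-finger parallel gripper is mounted at the origin on the work surface. World frame = base frame: x ahead of the robot, y to its left, z up, the work surface at z = 0. Lengths are in mm, angles in rad, forces in N, time in s.
With the tool pointing down it reaches from about 350 to 875 mm from the base axis. Payload 4.2 kg.
Tool frame: the origin (TCP) lies at the very end of the fingers, on their centre line; the grasp point (between the pads) lies 19 mm behind it; z points along the fingers, y is the direction in which the jaws open and shut (so a half turn about z gives the same grasp; the last joint's range is limited). The gripper opens to 85 mm and grips with 20 to 120 N. Pads are 22 mm wide; open, the fingers measure 114 mm over their backs; the gripper's body (76 mm by 85 mm) begins 54 mm behind the grasp point. The pads swing forward as they close: fully open they stand 13 mm farther back than shut.
Start: joints at [-0.921, 0.385, 0.008, 0, -1.194, -0.259], TCP at [238.093, -577.85, 231.312] pointing down, gripper open.
Joint ranges: [-3.14, 3.14], [-1.21, 2.06], [-1.07, 1.41], [-3.16, 2.05], [-2.99, -0.16], [-3.1, 3.1]. Speed limits (rad/s): [2.79, 2.79, 3.14, 3.14, 3.14, 3.14].

### API

Orientations are given as a unit quaternion [x, y, z, w].
In Python, from bench import telemetry, eyes, arm gives the robot as it stands. The module is installed in compiled form; this text tells all that it offers.
- The arm moves only by the tool move_arm, never from a script. Its argument "deltas" is text: rows parted by semicolons, each of 6 numbers parted by spaces: the shift along the tool's x, y, z in cm, then the turn, a rotation vector about the tool's x, y, z in rad. A call has 1 to 12 rows; each row shifts and turns the commanded pose from where the row before left it, along the tool's axes as they then stand; what a row does not reach is not made up. A row lasts 1/8 s, in which the tool goes at most 62.5 mm and 10.7 degrees, less where a joint would pass 70% of its speed; a pose out of reach is approached as far as the arm can. A call is refused whole if a number of a shift passes 6.25 or a number of a turn 0.188, either way. A call with a gripper value outside its range is refused whole. "grip" is the finger opening in cm, from 0 to 8.54, set as the call begins (left out, the last holds). The fingers move at their own pace and stop on an object; the grip force is fixed at half the most. Time passes only in rows, so rows that do not move let the fingers close. It gives the time, the measured TCP pose, the force and the opening at its end, in the units of the state.
- telemetry.read_state(): the state, without advancing time (a new reading comes with each control period).
- eyes.get_image(name): name is "scene" or "top" or "wrist"; returns a dict with "pixels" (420x560x3 uint8, blue, green, red), "range_z" (420x560 float32, mm along the optical axis (not along the pixel's ray), 0 where there is no reading), "fx", "fy", "cx", "cy" (pixels), "origin" and "orientation" of the camera in the world; the wrist camera has in their place "tool_from_camera" (4x4, takes a point from camera to tool coordinates, whose origin is the TCP and whose axes are the flange's). Camera axes: x right, y up, looking along -z (the intrinsics and any distortion apply to the point x, -y, -z); pixel columns grow to the right and rows downward; lengths in mm; the calibration is good to about 2 mm. A picture is of the moment at which its call begins: read the wrist's pose just before it.
- arm.job_done(): hands the job in, once; it reports no verdict.
Trained networks look in a picture, given as the dict that the camera call returned (one of the last four; its "shot" number tells which), for a name from the list of things; names that differ only in an ending like _2 or _b are one class to them, and where a whole thing is asked for, a point or a joint stands for the part that bears it (a point fixed in the world has none). Each returns a list of dicts, best first, with "p" (0 to 1); they miss things now and then, are a little off and sometimes report something else, mostly with a low value. They report only what shows in the picture. A call takes as long as a camera call. They do not tell look-alikes from the thing itself.
- eyes.boxes_of(picture, name): "point" ([x, y, z] in mm, in world coordinates, good to about 4 mm: the middle of the surface that is visible of it).
The state is a dict: "clock": time; "joints": joint angles; "joint_vel": joint speeds; "joint_efforts": joint torques, N m; "position": TCP position; "ee_rot": TCP orientation; "contact_force": force on the tool from outside, world axes, zero at the start; "wrist_torque": the same for the moment, N m; "gripper_width": finger opening in mm.
Only numpy, scipy, OpenCV 4.12 (cv2) and the standard library are available. Lean on these libraries where they do the work, as an engineer would, in place of code of your own. Each camera call takes 0.05 s, during which the arm holds its last target.

## Working session

There is one attempt and no reset: what is moved stays moved. The work goes in short steps, Python scripts to look and compute and a tool call to move; the robot and the scene stay as the last step left them, time stands still between calls to the robot, and variables do not carry over. Pictures are saved under pics/ and viewed, and the job is handed in when it is done.

Besides the shell and the picture viewer there is one more tool, called after "Emit:" as name(argument=value, ...), one argument or row to a line, values as JSON. move_arm: Moves the arm, as the interface text tells. Its arguments: {"type":"object","properties":{"deltas":{"type":"string"},"grip":{"type":"number"}},"required":["deltas"]}

```bash
mkdir -p pics; cat > h.py <<'E'
import numpy as np, cv2
from scipy.spatial.transform import Rotation as R
from bench import telemetry, eyes, arm
def shot(n,f):
    s=telemetry.read_state(); p=eyes.get_image(n); cv2.imwrite('pics/'+f,p['pixels']); p['st']=s; return p
def pose(p):
    if 'origin' in p:
        o=np.array(p['orientation']); 
        Rm=R.from_quat(o).as_matrix() if o.size==4 else o.reshape(3,3)
        return Rm,np.array(p['origin'])
    T=np.array(p['tool_from_camera']); s=p['st']; Rt=R.from_quat(s['ee_rot']).as_matrix()
    return Rt@T[:3,:3], Rt@T[:3,3]+np.array(s['position'])
def cloud(p):
    z=p['range_z']; v,u=np.mgrid[0:z.shape[0],0:z.shape[1]]
    P=np.stack([(u-p['cx'])/p['fx']*z,-(v-p['cy'])/p['fy']*z,-z],-1)
    Rm,t=pose(p); W=P@Rm.T+t; W[z==0]=np.nan; return W
E
python3 - <<'E'
from h import *
print(telemetry.read_state())
for n in ['scene','top']:
    p=shot(n,n+'0.png'); print({k:v for k,v in p.items() if k not in('pixels','range_z','st')})
    for name in ['cap_center','neck_tip','neck','small_cap_center','cap_bar']:
        try: print(name,[(np.round(d['point']),round(d['p'],2)) for d in eyes.boxes_of(p,name)][:5])
        except Exception as e: print(name,e)
print(telemetry.read_state()['clock'])
E
```

```text
{'clock': 0.0, 'joints': array([-9.21425436e-01,  3.85572573e-01,  6.61223886e-03, -5.19779435e-04,
       -1.19397049e+00, -2.58602908e-01]), 'joint_vel': array([-1.71303934e-03,  4.31421553e-04, -1.83083789e-03, -5.48668206e-05,
       -1.90807605e-04,  5.68398122e-04]), 'joint_efforts': array([ 1.00131520e-04, -3.92287159e+01,  1.88399345e+01,  4.18608338e+00,
       -4.69559236e-03, -8.62824862e-06]), 'position': array([ 237.86411175, -577.33550485,  230.20349984]), 'ee_rot': array([-1.94049052e-01,  9.80991217e-01,  1.06507501e-03, -2.50958531e-04]), 'contact_force': array([-0.09688689,  0.28027616,  0.00825731]), 'wrist_torque': array([-0.03309641, -0.00624877, -0.00821114]), 'gripper_width': 85.62531617489955}
{'fx': 411.0053836955824, 'fy': 411.0053836955824, 'cx': 283.44645453090874, 'cy': 203.28978500902872, 'origin': array([1150.40107966, -472.0610024 ,  888.8678057 ]), 'orientation': array([0.35490455, 0.16635973, 0.383289  , 0.8363353 ]), 'shot': 1}
cap_center [(array([429., -93.,  29.]), 0.87), (array([ 485., -210.,   31.]), 0.83), (array([ 373., -221.,   31.]), 0.62)]

[... 276 characters left out ...]
0866448815, 'fy': 426.36810866448815, 'cx': 283.0921427570205, 'cy': 215.03667189643917, 'origin': array([ 418.43151051,   33.16973672, 1217.2448558 ]), 'orientation': array([-0.04614631,  0.03351564,  0.71210193, -0.69975571]), 'shot': 2}
cap_center [(array([413., -85.,  30.]), 0.87), (array([ 351., -213.,   31.]), 0.8), (array([ 466., -192.,   27.]), 0.63)]
neck_tip [(array([529., 172.,  98.]), 0.84)]
neck [(array([525., 169.,  99.]), 0.65), (array([ 618., -286.,   20.]), 0.34)]
small_cap_center [(array([ 590., -121.,   23.]), 0.78), (array([534., 171.,  96.]), 0.74)]
cap_bar [(array([414., -84.,  31.]), 0.87), (array([ 356., -213.,   30.]), 0.81), (array([ 470., -193.,   32.]), 0.77)]
0.6
```

View pics/scene0.png

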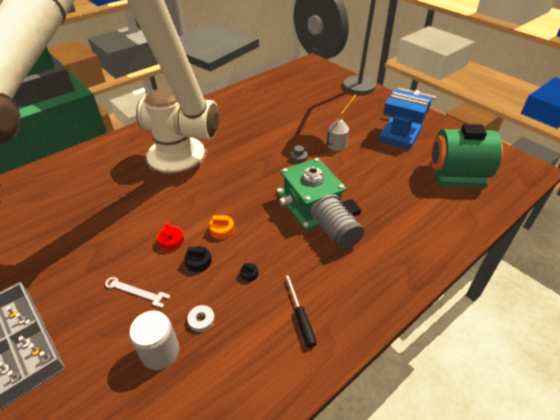

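View pics/top0.png

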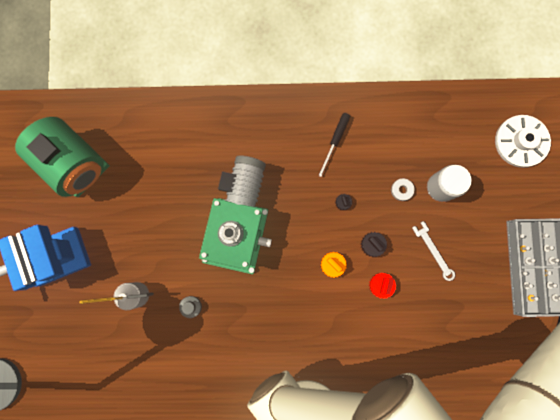

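```bash
python3 - <<'E'
from h import *
np.set_printoptions(precision=1,suppress=True)
for n,px in [('top',[(375,244),(372,240),(229,232),(229,240),(240,265),(300,300),(300,150),(450,182)]),('scene',[(197,258),(195,250),(313,174),(320,190),(250,225),(155,322)])]:
    p=shot(n,n+'1.png'); W=cloud(p)
    for u,v in px: print(n,u,v,W[v,u])
    im=p['pixels']
    for nm,(u,v) in (dict(cap=(375,244),neck=(229,232)) if n=='top' else dict(cap=(197,258),neck=(313,180))).items():
        c=im[v-40:v+40,u-40:u+40]; cv2.imwrite(f'pics/{n}_{nm}.png',cv2.resize(c,None,fx=6,fy=6,interpolation=cv2.INTER_CUBIC))
E
```

```text
top 375 244 [ 466.4 -194.5   58. ]
top 372 240 [ 477.5 -187.3   55.6]
top 229 232 [500.5 190.8 130.7]
top 229 240 [480.1 191.  129.5]
top 240 265 [416.  167.3  95. ]
top 300 300 [315.2  10.2  -3.6]
top 300 150 [746.8   1.3  -0.2]
top 450 182 [ 623.  -386.6  109.2]
scene 197 258 [ 478.5 -204.5   32.2]
scene 195 250 [ 468.8 -200.8   53.5]
scene 313 174 [512.6 180.3 131.9]
scene 320 190 [550.2 174.   99.5]
scene 250 225 [450.8  -9.9   1.3]
scene 155 322 [ 628.  -387.4  109.5]
```

```bash
python3 - <<'E'
import cv2,numpy as np
a=[cv2.imread(f'pics/{n}.png') for n in ['top_cap','top_neck','scene_cap','scene_neck']]
a=[cv2.resize(x,(400,300)) if 0 else x[:, :] for x in a]
a=[cv2.resize(x,(300,300)) for x in a]
cv2.imwrite('pics/mos.png',np.vstack([np.hstack(a[:2]),np.hstack(a[2:])]))
E
```

```text
(no output)
```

View pics/mos.png

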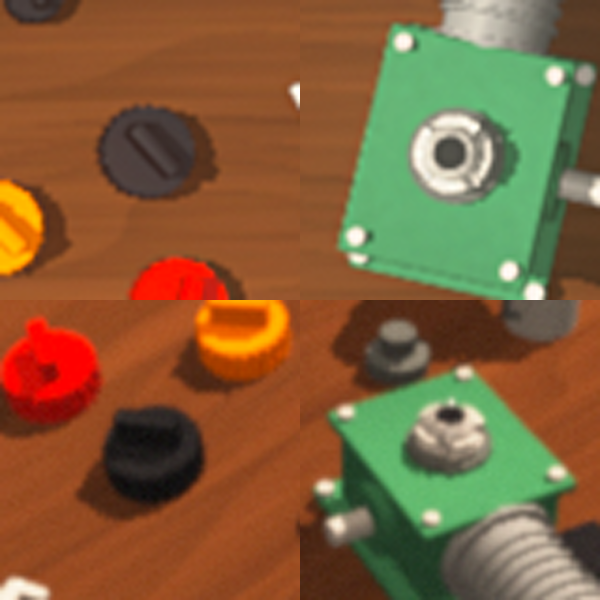

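```bash
python3 - <<'E'
from h import *
np.set_printoptions(precision=1,suppress=True)
for n in ['top','scene']:
    p=shot(n,n+'2.png'); W=cloud(p).reshape(-1,3)
    c=W[(abs(W[:,0]-472)<55)&(abs(W[:,1]+196)<55)]
    bar=c[c[:,2]>46]; b=bar[:,:2].mean(0); d=np.linalg.svd(bar[:,:2]-b)[2][0]
    print(n,'bar',len(bar),b,np.median(bar[:,2]),'dir',np.degrees(np.arctan2(d[1],d[0])),np.ptp((bar[:,:2]-b)@d))
    al=c[(c[:,2]>20)]; (x,y),r=cv2.minEnclosingCircle(al[:,:2].astype(np.float32)); print('cap circ',x,y,r,len(al))
    g=W[(abs(W[:,0]-505)<60)&(abs(W[:,1]-187)<60)]
    for lo in (112,120,126):
        t=g[(g[:,2]>lo)&(g[:,2]<140)]; (x,y),r=cv2.minEnclosingCircle(t[:,:2].astype(np.float32)); print('neck',lo,len(t),x,y,r,t.mean(0))
    print('top z',np.median(g[(g[:,2]>85)&(g[:,2]<112)][:,2]))
    f=W[(W[:,0]>250)&(W[:,0]<350)&(abs(W[:,1])<80)]; print('table', np.median(f[:,2]))
print(telemetry.read_state()['clock'])
E
```

```text
top bar 91 [ 466.4 -198.7] 55.26630623963615 dir -140.5162227803942 45.417398493230394
cap circ 466.80328369140625 -199.37338256835938 35.059814453125 484
neck 112 325 498.6658935546875 190.94500732421875 27.007055282592773 [497.9 189.9 125.1]
neck 120 267 498.3562316894531 190.4221954345703 26.414865493774414 [497.5 189.8 126.7]
neck 126 158 498.4527893066406 192.2095184326172 21.258169174194336 [498.1 190.1 129.5]
top z 99.20967334309012
table 0.4255303239777959
scene bar 104 [ 471.4 -200.8] 55.05463635876333 dir 39.85617120649026 45.560195277439334
cap circ 469.26678466796875 -199.92471313476562 35.785552978515625 473
neck 112 206 501.79913330078125 189.9176788330078 28.267070770263672 [506.3 184.7 125. ]
neck 120 166 500.6444091796875 190.44247436523438 27.65523910522461 [504.8 185.8 127.3]
neck 126 97 501.6712646484375 188.86927795410156 24.108510971069336 [504.  187.2 130.5]
top z 100.78181905514657
table 0.5537761663312608
0.8
```

```bash
cat >> h.py <<'E'
def rel(target,yaw=None,s=None):
    "tool-frame shift (cm) and rotvec from measured pose to target, tool straight down with x axis at yaw deg"
    s=s or telemetry.read_state(); Rt=R.from_quat(s['ee_rot'])
    d=Rt.inv().apply(np.array(target)-np.array(s['position']))/10
    rv=None
    if yaw is not None:
        c,q=np.cos(np.radians(yaw)),np.sin(np.radians(yaw))
        T=R.from_matrix(np.array([[c,q,0],[q,-c,0],[0,0,-1]]))
        rv=(Rt.inv()*T).as_rotvec()
    return d,rv
def st():
    s=telemetry.read_state(); m=R.from_quat(s['ee_rot']).as_matrix()
    print('t',round(s['clock'],2),'pos',np.round(s['position'],1),'yaw',round(np.degrees(np.arctan2(m[1,0],m[0,0])),1),'tilt',np.round(m[:2,2],4),'F',np.round(s['contact_force'],1),'T',np.round(s['wrist_torque'],2),'w',round(s['gripper_width'],1),'j',np.round(s['joints'],2))
E
python3 - <<'E'
from h import *
st(); d,rv=rel([468,-199.5,200],-140); print(d,d/9,rv,rv/9)
E
```

```text
t 0.8 pos [ 238.1 -577.8  231.3] yaw -157.6 tilt [ 0.0001 -0.    ] F [ 0.  -0.  -0.7] T [ 0.05 -0.    0.01] w 85.6 j [-0.92  0.38  0.01 -0.   -1.19 -0.26]
[-35.66746851  26.22503487   3.13518426] [-3.96305206  2.91389276  0.34835381] [-7.68991524e-05  5.56035043e-05 -3.07320400e-01] [-8.54435027e-06  6.17816715e-06 -3.41467111e-02]
```

Emit:
move_arm(
  deltas="-3.57 2.62 0.31 0 0 0;-3.57 2.62 0.31 0 0 0;-3.57 2.62 0.31 0 0 0;-3.57 2.62 0.31 0 0 0;-3.57 2.62 0.31 0 0 0;-3.57 2.62 0.31 0 0 0;-3.57 2.62 0.31 0 0 0;-3.57 2.62 0.31 0 0 0;-3.57 2.62 0.31 0 0 0;-3.57 2.62 0.31 0 0 0;0 0 0 0 0 -0.154;0 0 0 0 0 -0.154",
  grip=6,
)

```text
clock: 2.3
position: [468.8, -198.9, 200.4]
ee_rot: [-0.345, 0.938, -0.0, 0.0]
contact_force: [-0.4, -0.2, -0.4]
gripper_width: 60.0
```

```bash
python3 - <<'E'
from h import *
np.set_printoptions(precision=1,suppress=True)
st()
p=shot('wrist','w0.png'); W=cloud(p).reshape(-1,3); print({k:v for k,v in p.items() if k not in('pixels','range_z','st')})
c=W[(abs(W[:,0]-468)<50)&(abs(W[:,1]+199)<50)&(W[:,2]<80)]
bar=c[c[:,2]>46]; 
if len(bar):
    r=cv2.minAreaRect(bar[:,:2].astype(np.float32)); print('bar',len(bar),r,bar.mean(0),np.median(bar[:,2]))
    al=c[(c[:,2]>20)]; (x,y),rr=cv2.minEnclosingCircle(al[:,:2].astype(np.float32)); print('cap circ',x,y,rr,len(al))
E
```

```text
t 2.3 pos [ 468.8 -198.9  200.4] yaw -139.6 tilt [ 0. -0.] F [-0.4 -0.2 -0.4] T [-0. -0. -0.] w 60.0 j [-0.1  0.2 -0.3 -0.  -1.  -0.8]
{'fx': 353.3149272117548, 'fy': 353.3149272117548, 'cx': 281.3185664353534, 'cy': 206.48340887392223, 'tool_from_camera': array([[  -0. ,    1. ,    0.3,   69.5],
       [   1. ,    0. ,   -0. ,   -0.2],
       [  -0. ,    0.3,   -1. , -142.4],
       [   0. ,    0. ,    0. ,    1. ]]), 'shot': 7}
bar 909 ((468.87591552734375, -199.0888671875), (46.212581634521484, 13.7495756149292), 40.19871139526367) [ 468.  -199.9   55.1] 55.41331266244083
cap circ 468.98858642578125 -198.94009399414062 35.349220275878906 4330
```

View pics/w0.png

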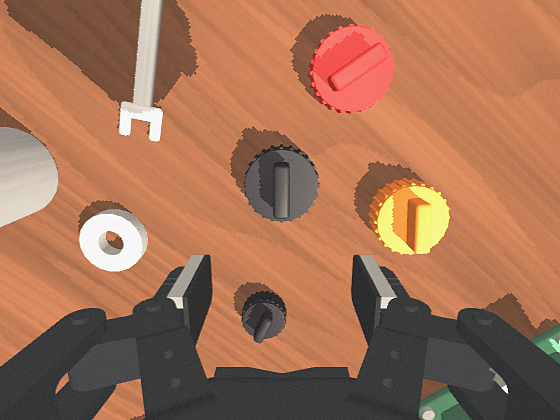

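The wrist picture shows the black cap at (282,185), its bar vertical in the image and midway between the jaws. The orange and red look-alikes and the small cap stay clear. Descending.

Emit:
move_arm(
  deltas="0 0 4 0 0 0;0 0 4 0 0 0;0 0 4 0 0 0;0 0 2.5 0 0 0;0 0 1 0 0 0;0 0 0.6 0 0 0;0 0 0.5 0 0 0;0 0 0 0 0 0;0 0 0 0 0 0",
)

```text
clock: 3.48
position: [468.8, -199.7, 34.9]
ee_rot: [-0.342, 0.94, -0.0, 0.001]
contact_force: [-1.0, 0.4, 0.1]
gripper_width: 60.2
```

```bash
python3 - <<'E'
from h import *
st(); shot('wrist','w1.png')
E
```

```text
t 3.48 pos [ 468.8 -199.7   34.9] yaw -140.0 tilt [ 0.0013 -0.0002] F [-1.   0.4  0.1] T [-0.    0.07  0.02] w 60.2 j [-0.08  0.43 -0.51  0.   -0.63 -0.79]
```

View pics/w1.png

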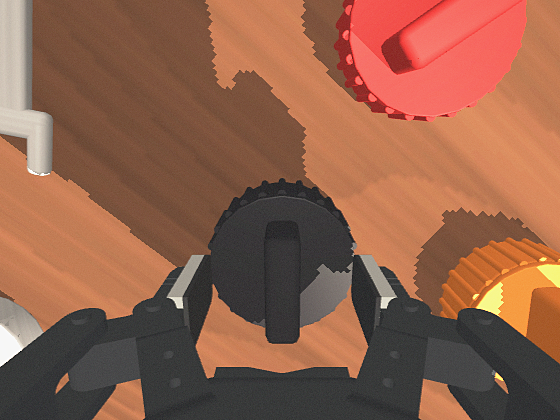

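Bar at (282,280), centred between the pads at (205,280)/(360,280). Closing.

Emit:
move_arm(
  deltas="0 0 0 0 0 0;0 0 0 0 0 0;0 0 0 0 0 0;0 0 0 0 0 0;0 0 0 0 0 0;0 0 0 0 0 0",
  grip=0,
)

```text
clock: 4.28
position: [468.6, -199.7, 34.6]
ee_rot: [-0.342, 0.94, -0.0, 0.0]
contact_force: [-0.2, -0.8, 3.0]
gripper_width: 13.0
```

```bash
python3 - <<'E'
from h import *
st()
E
```

```text
t 4.28 pos [ 468.6 -199.7   34.6] yaw -140.0 tilt [ 0.0005 -0.0002] F [-0.2 -0.8  3. ] T [0.04 0.13 0.01] w 13.0 j [-0.08  0.43 -0.51  0.   -0.63 -0.79]
```

Emit:
move_arm(
  deltas="0 0 -0.5 0 0 0;0 0 -2 0 0 0;0 0 -4 0 0 0;0 0 -5 0 0 0;0 0 -4 0 0 0;0 0 -2 0 0 0;0 0 0 0 0 0",
)

```text
clock: 5.15
position: [468.7, -199.5, 210.4]
ee_rot: [-0.342, 0.94, -0.0, 0.001]
contact_force: [0.6, 0.8, -2.1]
gripper_width: 12.0
```

```bash
python3 - <<'E'
from h import *
st(); d,_=rel([545,228,210]); print(d,d/9); shot('wrist','w2.png')
E
```

```text
t 5.15 pos [ 468.7 -199.5  210.4] yaw -140.0 tilt [0.0029 0.0002] F [ 0.6  0.8 -2.1] T [-0.01  0.01 -0.06] w 12.0 j [-0.08  0.2  -0.3  -0.   -1.06 -0.79]
[-33.3356901   27.83159581   0.06521167] [-3.70396557  3.09239953  0.00724574]
```

View pics/w2.png

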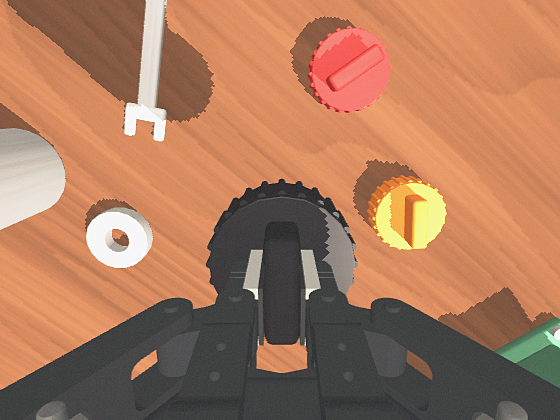

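Emit:
move_arm(
  deltas="-3.5 2.78 0 0 0 0;-3.5 2.78 0 0 0 0;-3.5 2.78 0 0 0 0;-3.5 2.78 0 0 0 0;-3.5 2.78 0 0 0 0;-3.5 2.78 0 0 0 0;-3.5 2.78 0 0 0 0;-3.5 2.78 0 0 0 0;-3.5 2.78 0 0 0 0;-3.5 2.78 0 0 0 0;0 0 0 0 0 0;0 0 0 0 0 0",
)

```text
clock: 6.7
position: [556.5, 237.8, 207.1]
ee_rot: [-0.342, 0.94, -0.0, -0.002]
contact_force: [-0.7, -0.9, -2.0]
gripper_width: 12.8
```

```bash
python3 - <<'E'
from h import *
np.set_printoptions(precision=1,suppress=True)
st()
p=shot('wrist','w3.png'); W=cloud(p).reshape(-1,3)
g=W[(abs(W[:,0]-500)<45)&(abs(W[:,1]-190)<45)&(W[:,2]<150)]
for lo,hi in ((109,113),(113,118),(118,123),(123,128),(128,140),(109,140)):
    t=g[(g[:,2]>lo)&(g[:,2]<hi)]
    if len(t)>5: (x,y),r=cv2.minEnclosingCircle(t[:,:2].astype(np.float32)); print('neck',lo,len(t),x,y,r,t.mean(0))
print('top z',np.percentile(g[(g[:,2]>85)&(g[:,2]<112)][:,2],[10,50,90]))
cv2.imwrite('pics/w3d.png',np.clip((p['range_z']-200)/150*255,0,255).astype(np.uint8))
E
```

```text
t 6.7 pos [556.5 237.8 207.1] yaw -140.0 tilt [-0. -0.] F [-0.7 -0.9 -2. ] T [-0.1  0.1 -0. ] w 12.8 j [ 0.7  0.4 -0.1 -0.  -1.1 -1.5]
neck 109 84 500.39495849609375 191.33660888671875 26.69791030883789 [497.7 189.6 112.6]
neck 113 368 500.34759521484375 191.2672576904297 26.86635398864746 [500.3 191.1 113.8]
neck 118 1758 500.3839111328125 191.3949432373047 26.86197853088379 [499.7 190.8 121.6]
neck 123 964 500.5166320800781 191.14215087890625 26.483015060424805 [500.1 190.5 126.2]
neck 128 2800 500.2581787109375 191.52890014648438 18.89482307434082 [500.1 191.2 130.6]
neck 109 5974 500.34088134765625 191.26846313476562 26.86992073059082 [500.  190.9 125.9]
top z [ 99.  100.  104.8]
```

View pics/w3.png

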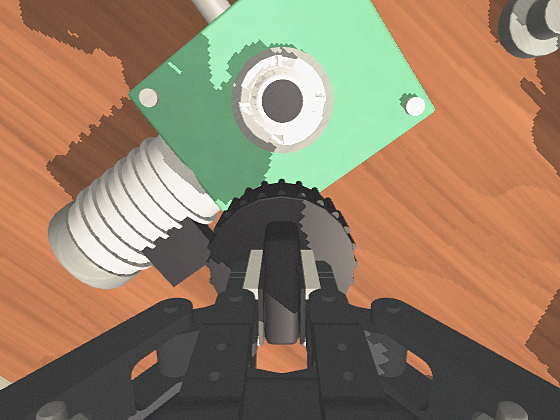

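```bash
python3 - <<'E'
from h import *
print(rel([500.1,190.7,172],-140))
E
```

```text
(array([7.3195879 , 0.06229874, 3.59685935]), array([ 4.42017970e-04, -3.42067280e-03,  1.06412187e-05]))
```

Emit:
move_arm(
  deltas="2 0.02 0 0 0 0;2.5 0.02 0.5 0 0 0;2.0 0.02 1 0 0 0;0.82 0 1.2 0 0 0;0 0 0.9 0 0 0;0 0 0 0 0 0;0 0 0 0 0 0;0 0 0 0 0 0",
)

```text
clock: 7.75
position: [501.6, 192.2, 173.6]
ee_rot: [-0.342, 0.94, 0.0, 0.0]
contact_force: [0.1, 0.4, -2.3]
gripper_width: 12.7
```

```bash
python3 - <<'E'
from h import *
np.set_printoptions(precision=4,suppress=True)
st();print(rel([500.1,190.7,160],-140))
E
```

```text
t 7.75 pos [501.6 192.2 173.6] yaw -139.9 tilt [0.0007 0.0004] F [ 0.1  0.4 -2.3] T [-0.02 -0.02  0.02] w 12.7 j [ 0.67  0.29 -0.29  0.   -0.99 -1.54]
(array([ 0.21  , -0.0191,  1.3553]), array([-0.0001,  0.0008,  0.0009]))
```

Emit:
move_arm(
  deltas="0.1 -0.01 0.5 0 0 0;0.05 0 0.5 0 0 0;0 0 0.2 0 0 0;0 0 0.2 0 0 0;0 0 0 0 0 0;0 0 0 0 0 0",
)

```text
clock: 8.5
position: [500.1, 190.8, 159.4]
ee_rot: [-0.342, 0.94, 0.0, 0.0]
contact_force: [-0.4, 0.4, -2.1]
gripper_width: 12.7
```

```bash
python3 - <<'E'
from h import *
np.set_printoptions(precision=4,suppress=True)
st();print(rel([500.1,190.7,160],-140))
E
```

```text
t 8.5 pos [500.1 190.8 159.4] yaw -140.0 tilt [0.0003 0.0001] F [-0.4  0.4 -2.1] T [-0.02 -0.05  0.04] w 12.7 j [ 0.67  0.3  -0.32  0.   -0.96 -1.54]
(array([ 0.0038, -0.0077, -0.0563]), array([-0.0001,  0.0003,  0.0008]))
```

On axis, underside ≈125 mm. Lowering in small steps to contact.

Emit:
move_arm(
  deltas="0 0 0.15 0 0 0;0 0 0.15 0 0 0;0 0 0.1 0 0 0;0 0 0 0 0 0",
)

```text
clock: 9.0
position: [499.9, 190.7, 155.2]
ee_rot: [-0.342, 0.94, -0.0, -0.0]
contact_force: [0.6, 0.4, -2.3]
gripper_width: 12.9
```

```bash
python3 - <<'E'
from h import *
st()
E
```

```text
t 9.0 pos [499.9 190.7 155.2] yaw -140.0 tilt [-0.0002 -0.0002] F [ 0.6  0.4 -2.3] T [-0.02 -0.01 -0.  ] w 12.9 j [ 0.67  0.3  -0.32 -0.   -0.95 -1.54]
```

Emit:
move_arm(
  deltas="0 0 0.1 0 0 0;0 0 0.1 0 0 0;0 0 0 0 0 0",
)

```text
clock: 9.38
position: [500.0, 190.7, 153.5]
ee_rot: [-0.342, 0.94, -0.0, 0.0]
contact_force: [-0.1, 0.8, -0.2]
gripper_width: 12.7
```

```bash
python3 - <<'E'
from h import *
st()
E
```

```text
t 9.38 pos [500.  190.7 153.5] yaw -140.0 tilt [0.0002 0.    ] F [-0.1  0.8 -0.2] T [0.03 0.13 0.02] w 12.7 j [ 0.67  0.31 -0.32  0.   -0.94 -1.54]
```

Emit:
move_arm(
  deltas="0 0 0.1 0 0 0;0 0 0 0 0 0",
)

```text
clock: 9.62
position: [500.1, 190.8, 153.4]
ee_rot: [-0.343, 0.94, -0.0, 0.0]
contact_force: [-1.9, -0.3, 5.0]
gripper_width: 13.0
```

```bash
python3 - <<'E'
from h import *
st()
E
```

```text
t 9.62 pos [500.1 190.8 153.4] yaw -139.9 tilt [0.0008 0.0001] F [-1.9 -0.3  5. ] T [-0.06  0.78 -0.01] w 13.0 j [ 0.67  0.31 -0.32  0.   -0.94 -1.54]
```

Emit:
move_arm(
  deltas="0 0 0.05 0 0 -0.08;0 0 0 0 0 -0.08;0 0 0 0 0 -0.08;0 0 0 0 0 0",
)

```text
clock: 10.12
position: [500.9, 191.4, 153.3]
ee_rot: [-0.453, 0.892, -0.0, 0.002]
contact_force: [-1.6, 0.7, 5.6]
gripper_width: 12.6
```

```bash
python3 - <<'E'
from h import *
st()
E
```

```text
t 10.12 pos [500.9 191.4 153.3] yaw -126.1 tilt [0.0029 0.0014] F [-1.6  0.7  5.6] T [0.11 0.5  0.1 ] w 12.6 j [ 0.67  0.31 -0.32  0.   -0.94 -1.3 ]
```

Emit:
move_arm(
  deltas="0 0 0.05 0 0 -0.08;0 0 0 0 0 -0.08;0 0 0 0 0 -0.08",
)

```text
clock: 10.5
position: [500.7, 191.7, 153.1]
ee_rot: [-0.557, 0.831, 0.0, 0.002]
contact_force: [-3.4, 1.5, 5.6]
gripper_width: 12.8
```

```bash
python3 - <<'E'
from h import *
st()
E
```

```text
t 10.5 pos [500.7 191.7 153.1] yaw -112.3 tilt [0.0024 0.0022] F [-3.4  1.5  5.6] T [ 0.38  1.   -0.13] w 12.8 j [ 0.67  0.31 -0.32 -0.   -0.94 -1.06]
```

Emit:
move_arm(
  deltas="0 0 0 0 0 -0.08;0 0 0 0 0 -0.08;0 0 0 0 0 -0.08",
)

```text
clock: 10.88
position: [500.2, 190.4, 151.0]
ee_rot: [-0.652, 0.758, -0.0, -0.0]
contact_force: [2.8, -1.2, -2.8]
gripper_width: 12.6
```

```bash
python3 - <<'E'
from h import *
st()
E
```

```text
t 10.88 pos [500.2 190.4 151. ] yaw -98.6 tilt [ 0.0004 -0.0005] F [ 2.8 -1.2 -2.8] T [-0.71 -0.63 -0.39] w 12.6 j [ 0.67  0.31 -0.33  0.   -0.94 -0.82]
```

It let go: force is gone and the TCP sank 2 mm. Following it down.

Emit:
move_arm(
  deltas="0 0 0.2 0 0 0;0 0 0.2 0 0 0;0 0 0 0 0 0",
)

```text
clock: 11.25
position: [500.4, 190.5, 147.5]
ee_rot: [-0.651, 0.759, -0.0, 0.0]
contact_force: [1.3, -2.0, 2.1]
gripper_width: 12.6
```

```bash
python3 - <<'E'
from h import *
st()
E
```

```text
t 11.25 pos [500.4 190.5 147.5] yaw -98.8 tilt [ 0.0009 -0.0001] F [ 1.3 -2.   2.1] T [-1.03 -0.51 -0.16] w 12.6 j [ 0.67  0.31 -0.33  0.   -0.93 -0.82]
```

Emit:
move_arm(
  deltas="0 0 0.1 0 0 0;0 0 0.1 0 0 0;0 0 0 0 0 0",
)

```text
clock: 11.62
position: [500.3, 190.5, 145.5]
ee_rot: [-0.651, 0.759, -0.0, 0.0]
contact_force: [2.2, -5.0, 4.0]
gripper_width: 12.9
```

```bash
python3 - <<'E'
from h import *
st()
E
```

```text
t 11.62 pos [500.3 190.5 145.5] yaw -98.7 tilt [ 0.0007 -0.0002] F [ 2.2 -5.   4. ] T [-1.35 -0.6  -0.25] w 12.9 j [ 0.67  0.31 -0.33  0.   -0.92 -0.82]
```

Emit:
move_arm(
  deltas="0 0 0.05 0 0 0.05;0 0 0.03 0 0 0.1;0 0 0.03 0 0 0.1;0 0 0.03 0 0 0.1",
)

```text
clock: 12.12
position: [501.1, 191.5, 145.2]
ee_rot: [-0.509, 0.861, -0.0, 0.002]
contact_force: [1.1, -2.5, 7.2]
gripper_width: 12.9
```

```bash
python3 - <<'E'
from h import *
st()
E
```

```text
t 12.12 pos [501.1 191.5 145.2] yaw -118.8 tilt [0.003  0.0011] F [ 1.1 -2.5  7.2] T [-0.96 -0.3   0.22] w 12.9 j [ 0.67  0.31 -0.33  0.   -0.92 -1.17]
```

Emit:
move_arm(
  deltas="0 0 0.03 0 0 0.1;0 0 0.03 0 0 0.1;0 0 0.03 0 0 0.1",
)

```text
clock: 12.5
position: [501.0, 191.4, 144.1]
ee_rot: [-0.374, 0.927, -0.0, 0.001]
contact_force: [2.0, -1.7, 6.0]
gripper_width: 12.8
```

```bash
python3 - <<'E'
from h import *
st()
E
```

```text
t 12.5 pos [501.  191.4 144.1] yaw -136.0 tilt [0.0027 0.0009] F [ 2.  -1.7  6. ] T [-0.96 -0.37  0.17] w 12.8 j [ 0.67  0.32 -0.34  0.   -0.92 -1.47]
```

Emit:
move_arm(
  deltas="0 0 0.03 0 0 0.1;0 0 0.03 0 0 0.1;0 0 0.03 0 0 0.1",
)

```text
clock: 12.88
position: [500.9, 191.5, 142.9]
ee_rot: [-0.232, 0.973, 0.0, 0.001]
contact_force: [0.5, -1.9, 5.2]
gripper_width: 12.7
```

```bash
python3 - <<'E'
from h import *
st()
E
```

```text
t 12.88 pos [500.9 191.5 142.9] yaw -153.2 tilt [0.0025 0.0012] F [ 0.5 -1.9  5.2] T [-0.83 -0.37  0.13] w 12.7 j [ 0.67  0.32 -0.34  0.   -0.91 -1.77]
```

Emit:
move_arm(
  deltas="0 0 0.03 0 0 0.08;0 0 0.03 0 0 0.08;0 0 0.02 0 0 0.08",
)

```text
clock: 13.25
position: [500.8, 191.5, 142.1]
ee_rot: [-0.114, 0.994, 0.0, 0.001]
contact_force: [1.4, -2.1, 5.0]
gripper_width: 13.1
```

```bash
python3 - <<'E'
from h import *
st()
E
```

```text
t 13.25 pos [500.8 191.5 142.1] yaw -166.9 tilt [0.0023 0.0012] F [ 1.4 -2.1  5. ] T [-0.68 -0.35  0.14] w 13.1 j [ 0.67  0.32 -0.34  0.   -0.91 -2.01]
```

Emit:
move_arm(
  deltas="0 0 0 0 0 0.06;0 0 0 0 0 0.06;0 0 0 0 0 0",
)

```text
clock: 13.62
position: [499.8, 191.4, 141.6]
ee_rot: [-0.055, 0.998, 0.0, 0.0]
contact_force: [-0.4, -1.5, 5.2]
gripper_width: 13.0
```

```bash
python3 - <<'E'
from h import *
st()
E
```

```text
t 13.62 pos [499.8 191.4 141.6] yaw -173.6 tilt [0.0001 0.0005] F [-0.4 -1.5  5.2] T [-0.45  0.41  0.33] w 13.0 j [ 0.67  0.32 -0.34 -0.   -0.91 -2.13]
```

Emit:
move_arm(
  deltas="0 0 0.01 0 0 0.06;0 0 0.01 0 0 0.06;0 0 0 0 0 0",
)

```text
clock: 14.0
position: [499.8, 191.4, 141.7]
ee_rot: [-0.0, 1.0, -0.001, 0.0]
contact_force: [-1.6, -1.0, 6.5]
gripper_width: 12.6
```

```bash
python3 - <<'E'
from h import *
st()
E
```

```text
t 14.0 pos [499.8 191.4 141.7] yaw -180.0 tilt [ 0.0006 -0.0014] F [-1.6 -1.   6.5] T [-0.47  0.62  2.38] w 12.6 j [ 0.67  0.32 -0.34  0.   -0.91 -2.24]
```

Torque has jumped to 2.4 N m with z no longer falling: hard stop at the expected height. Releasing.

Emit:
move_arm(
  deltas="0 0 0 0 0 0;0 0 0 0 0 0;0 0 0 0 0 0;0 0 0 0 0 0;0 0 -1 0 0 0;0 0 -2 0 0 0;0 0 -4 0 0 0;0 0 -5 0 0 0;0 0 0 0 0 0",
  grip=5,
)

```text
clock: 15.12
position: [502.2, 191.8, 266.7]
ee_rot: [0.005, 1.0, 0.003, 0.005]
contact_force: [-0.6, -0.4, -0.5]
gripper_width: 49.6
```

```bash
python3 - <<'E'
from h import *
np.set_printoptions(precision=1,suppress=True)
st()
for n in ('wrist','top','scene'):
    p=shot(n,n+'_end.png'); W=cloud(p).reshape(-1,3)
    c=W[(abs(W[:,0]-500)<45)&(abs(W[:,1]-191)<45)&(W[:,2]<180)]
    bar=c[c[:,2]>152]; print(n,'bar',len(bar),bar.mean(0),np.percentile(bar[:,2],[5,50,95]),cv2.minAreaRect(bar[:,:2].astype(np.float32)))
    roof=c[(c[:,2]>130)&(c[:,2]<143)]; print(' roof',len(roof),np.median(roof[:,2]),cv2.minEnclosingCircle(roof[:,:2].astype(np.float32)))
    if len(roof)>50:
        A=np.c_[roof[:,:2]-roof[:,:2].mean(0),np.ones(len(roof))]; k=abs(roof[:,2]-np.median(roof[:,2]))<2; print(' slope',np.round(np.linalg.lstsq(A[k],roof[k,2],rcond=None)[0],3))
E
```

```text
t 15.12 pos [502.2 191.8 266.7] yaw 179.4 tilt [0. 0.] F [-0.6 -0.4 -0.5] T [ 0.  0. -0.] w 49.6 j [ 0.7  0.2 -0.2  0.  -1.2 -2.2]
wrist bar 1187 [498.6 191.3 162.3] [159.8 162.6 163.8] ((500.1583251953125, 191.35414123535156), (45.546775817871094, 14.013792991638184), 7.555206775665283)
 roof 4350 136.87037561739726 ((500.5633544921875, 191.338623046875), 35.4753532409668)
 slope [  0.   -0.  136.9]
top bar 46 [484.9 188.5 160.9] [156.8 161.4 163.8] ((484.755126953125, 189.12203979492188), (18.232892990112305, 14.179166793823242), 5.644734859466553)
 roof 177 135.7016455211076 ((499.03070068359375, 191.1139373779297), 34.632469177246094)
 slope [  0.    0.  135.8]
scene bar 88 [503.5 187.6 160.5] [153.6 161.6 165.2] ((501.8621826171875, 188.31259155273438), (45.075923919677734, 16.308948516845703), 11.62375545501709)
 roof 222 137.07059424457265 ((501.4247131347656, 188.626220703125), 35.27901077270508)
 slope [  0.    0.  137.1]
```

View pics/wrist_end.png

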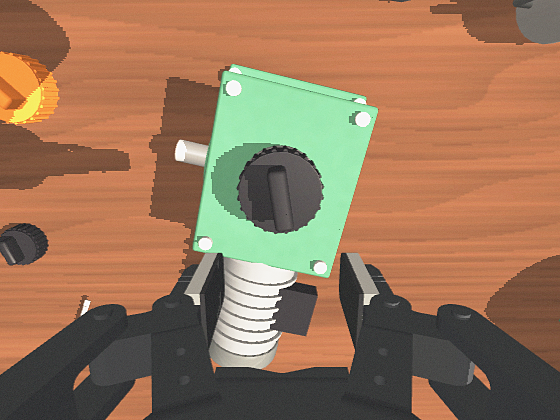

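View pics/scene_end.png

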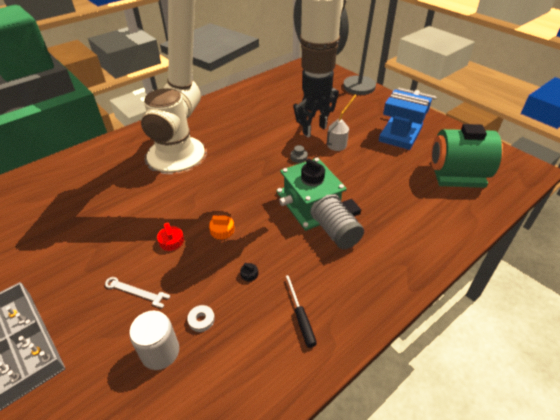

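The wrist view shows the cap square on the neck at (281,190). Its roof is level at 136.9 mm, against 137.3 mm expected when fully home. The scene view shows the gripper clear and the other things where they were. Handing in.

```bash
python3 - <<'E'
from h import *
st(); print(arm.job_done())
E
```

```text
t 15.28 pos [499.5 190.5 260.8] yaw 179.3 tilt [-0.0008  0.0001] F [-0.5  0.2 -0.5] T [-0.02  0.02 -0.03] w 50.1 j [ 0.67  0.21 -0.16 -0.   -1.2  -2.25]
the job is handed in; nothing more can be done
None
```

The larger black winged cap is back on the filler neck and screwed fully home. I handed the job in at about 15.3 s of the 48 s allowed; the hand-in gives no verdict.

**What I did:** I gripped the cap by its bar and set it on the neck, where it first touched at the expected 14 mm. I turned it back about 41° under 5–6 N until it dropped to about 6 mm. Then I screwed it clockwise about 74° until the torque jumped to 2.4 N m, and let go.

**Last checks:**
- **Height and level:** in the wrist camera the roof is level at 136.9 mm (137.3 mm expected at home). The top of the bar is at about 163 mm (163.3 mm expected).
- **Position:** the cap is within about 0.5 mm of the neck's axis in the wrist camera. The scene camera's circle fit put it about 3 mm away in y. That camera is coarser, and its fits before the move also varied by a few millimetres.
- **Bar in the top camera:** my bar fit there only caught part of the bar, so it tells nothing about position.
- **Slip at the stop:** the bar ended about 7° short of the gripper's final angle, so the fingers slipped slightly once the cap hit the stop.
- **Surroundings:** the gripper is clear of everything. By eye, the other things in the scene picture have not moved; I did not measure each one.

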